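# Pack the forming die that matches the copper sample

## Task

A copper blank lies as a sample on the black pad. Find the steel die in the sloped bins with the same outline and press it fully home, plate flush with the foam, into its own cutout in the case's foam insert, then let go. Leave the other two dies in their bins and the sample on its pad, and do not knock over the glue bottle.

Things in the scene. Friction and masses are not known exactly. Their poses are not given: they have to be found in the camera images.
- die_tee: Loose steel die, 0.35 kg: plate 16 mm thick of five 24 mm cells in a 72 mm square, T: crossbar of 3 cells at the -x end, stem of 2 cells towards +x. Over its middle a neck and a grip bar 16 mm along x, 30 along y, spanning 34 to 56 mm above the underside. Origin: underside, under the bar; z up through it. Starts in some bin leaning 25 degrees, +x up the slope, bar level
- cut_tee (a point): Cutout of the foam insert for die_tee, 16 mm deep, 2 mm spare all round. Point: middle of its floor, 22 mm above the table; axes as the seated die's, z up. A sprung nub at each x end, 3 mm below the foam's top: a lowered die rests on the nubs 6 to 9 mm short of home, does not sink by its weight, goes home under a push of 10 to 20 N and stays
- die_zed: Loose steel die, 0.35 kg: plate 16 mm thick of five 24 mm cells in a 72 mm square, stepped Z: column of 3 cells along x, a cell on its +y side at the +x end and on its -y side at the -x end. Over its middle a neck and a grip bar 16 mm along x, 30 along y, spanning 34 to 56 mm above the underside. Origin: underside, under the bar; z up through it. Starts in some bin leaning 25 degrees, +x up the slope, bar level
- cut_zed (a point): Cutout of the foam insert for die_zed, 16 mm deep, 2 mm spare all round. Point: middle of its floor, 22 mm above the table; axes as the seated die's, z up. A sprung nub at each x end, 3 mm below the foam's top: a lowered die rests on the nubs 6 to 9 mm short of home, does not sink by its weight, goes home under a push of 10 to 20 N and stays
- die_cross: Loose steel die, 0.35 kg: plate 16 mm thick of five 24 mm cells in a 72 mm square, plus: column of 3 cells along x, a cell on each side of the middle one. Over its middle a neck and a grip bar 16 mm along x, 30 along y, spanning 34 to 56 mm above the underside. Origin: underside, under the bar; z up through it. Starts in some bin leaning 25 degrees, +x up the slope, bar level
- cut_cross (a point): Cutout of the foam insert for die_cross, 16 mm deep, 2 mm spare all round. Point: middle of its floor, 22 mm above the table; axes as the seated die's, z up. A sprung nub at each x end, 3 mm below the foam's top: a lowered die rests on the nubs 6 to 9 mm short of home, does not sink by its weight, goes home under a push of 10 to 20 N and stays
- sample_tee: Loose copper blank, 4 mm thick, 0.09 kg, outline and size of die_tee, same face up, any yaw. Origin: underside, middle of the 72 mm square. One of the three blanks, at random, lies on the black pad: that one is the sample. The other two lie on the wooden tray and do not matter
- sample_zed: Loose copper blank, 4 mm thick, 0.09 kg, outline and size of die_zed, same face up, any yaw. Origin: underside, middle of the 72 mm square. One of the three blanks, at random, lies on the black pad: that one is the sample. The other two lie on the wooden tray and do not matter
- sample_cross: Loose copper blank, 4 mm thick, 0.09 kg, outline and size of die_cross, same face up, any yaw. Origin: underside, middle of the 72 mm square. One of the three blanks, at random, lies on the black pad: that one is the sample. The other two lie on the wooden tray and do not matter
- pad: Fixed black square pad, 130 x 130 x 6 mm, beyond rack and case near the middle of the bench; the sample lies on it, within 15 mm of its middle. Origin: middle of its underside
- rack: Fixed plywood rack: 3 bins 100 mm apart along y, one die in each, on a floor sloping 25 degrees, low edge at -x (towards the robot). Origin: on the table under the middle bin's middle, where the bin floor is 100 mm up. A lip 12 mm high along the low edge holds the dies; partitions 18 mm high
- case: Fixed flat wooden case, 146 mm (x) by 292 mm (y), rim 42 mm above the table, filled with a dark foam insert (top 38 mm above the table) with the three cutouts in a row along y. A seated die's plate is flush with the foam, its grip bar stands above. Origin: on the table, middle of the case
- bottle: Loose white glue bottle, 44 mm diameter, 130 mm high, standing on the bench beyond the case. Origin: middle of its underside
Things that resemble listed ones, but are neither listed nor needed, are in the scene too. Leave any red or yellow look-alike of the die_zed alone.

How it is judged (in metres and radians):
At the end, for the whole second after the job is handed in: The die matching the blank on the pad (still within 30 mm of the pad's middle) is in its own cutout: within 4 mm of its middle, underside within 3 mm of its floor, tilt under 0.06 rad, turn under 0.12 rad, at rest; the other dies are within 30 mm of their starts (((horizontal distance between sample_tee and pad below 0.03 m and horizontal distance between die_tee and cut_tee below 0.004 m and z of die_tee in the frame of cut_tee between -0.004 and 0.003 m and angle between die_tee's own z axis and vertical below 0.06 rad and angle between the x axis of die_tee and the x axis of cut_tee, either way round below 0.12 rad and linear speed of die_tee below 0.02 m/s and distance of each of die_zed, die_cross from where it was at the start of the episode below 0.03 m) or (horizontal distance between sample_zed and pad below 0.03 m and horizontal distance between die_zed and cut_zed below 0.004 m and z of die_zed in the frame of cut_zed between -0.004 and 0.003 m and angle between die_zed's own z axis and vertical below 0.06 rad and angle between the x axis of die_zed and the x axis of cut_zed, either way round below 0.12 rad and linear speed of die_zed below 0.02 m/s and distance of each of die_tee, die_cross from where it was at the start of the episode below 0.03 m) or (horizontal distance between sample_cross and pad below 0.03 m and horizontal distance between die_cross and cut_cross below 0.004 m and z of die_cross in the frame of cut_cross between -0.004 and 0.003 m and angle between die_cross's own z axis and vertical below 0.06 rad and angle between the x axis of die_cross and the x axis of cut_cross, either way round below 0.12 rad and linear speed of die_cross below 0.02 m/s and distance of each of die_tee, die_zed from where it was at the start of the episode below 0.03 m))); the robot touches nothing.
It fails at once if the glue bottle is knocked over (tilted more than 0.5 rad) (angle between bottle's own z axis and vertical above 0.5 rad).
It also fails if it takes over 56 s, if anything falls off the work surface, if the arm or the gripper's body presses on something with over 40 N, if the wrist force passes 120 N, or if a joint passes its speed limit or range.

## Robot

A 6-joint arm with a two-finger parallel gripper is mounted at the origin on the work surface. World frame = base frame: x ahead of the robot, y to its left, z up, the work surface at z = 0. Lengths are in mm, angles in rad, forces in N, time in s.
With the tool pointing down it reaches from about 275 to 725 mm from the base axis. Payload 15.9 kg.
Tool frame: the origin (TCP) lies between the finger pads; the fingertips stand 11 mm ahead of it and the grasp point (between the pads) lies 8 mm behind it; z points along the fingers, y is the line along which they close (so a half turn about z gives the same grasp; the last joint's range is limited). The gripper opens to 85 mm and grips with 20 to 120 N. Pads are 22 mm wide; open, the fingers measure 114 mm over their backs; the gripper's body (76 mm by 85 mm) begins 54 mm behind the grasp point. The pads swing forward as they close: fully open they stand 13 mm farther back than shut.
Start: joints at [1.301, 0.213, -0.034, 1.323, 0, 1.571], TCP at [133.264, 481.899, 242.306] pointing down, gripper open.
Joint ranges: [-2.98, 2.98], [-0.74, 1.72], [-1.14, 1.35], [-2.1, 2.04], [-1.57, 1.44], [-3.14, 3.14]. Speed limits (rad/s): [1.89, 1.89, 2.39, 2.57, 3.14, 3.14].

## Interface

Orientations are given as a rotation vector (axis times angle).
In Python, from workcell import read_state, get_image, finish_job gives the robot as it stands. The module is installed in compiled form; this text tells all that it offers.
- The arm moves only by the shell command python3 -m handwheel 'ROWS'. ROWS is text: rows parted by semicolons, each of 7 numbers parted by spaces: the turn, a rotation vector about the tool's x, y, z in degrees, then the shift along the tool's x, y, z in cm, then the gripper's target within -1 to 1 (fully open at 1, half-way at 0, shut at -1). A call has 1 to 20 rows; each row is the pose to reach, as a shift and turn from the pose commanded when the call began, along the tool's axes at that moment; what a row does not reach only later rows make up. A row lasts 1/10 s, in which the tool goes at most 50 mm and 8.59 degrees, less where a joint would pass 70% of its speed; a pose out of reach is approached as far as the arm can. A call with a gripper value outside its range is refused whole. The fingers move at their own pace and stop on an object; the grip force is fixed at half the most. Time passes only in rows, so rows that repeat a pose let the fingers close. It gives the time, the measured TCP pose, the force, the opening and the grip force at its end, in the units of the state.
- read_state(): the state, without advancing time (a new reading comes with each control period).
- get_image(name): name is "scene" or "top" or "wrist"; returns a dict with "pixels" (420x560x3 uint8, red, green, blue), "fx", "fy", "cx", "cy" (pixels), "k1" (the pictures are not rectified: a ray, as slopes to the right and down, at radius r is drawn at 1 + k1 r^2 times it, then the intrinsics apply), "eye" and "attitude" of the camera in the world. Camera axes: x right, y up, looking along -z (the intrinsics and any distortion apply to the point x, -y, -z); pixel columns grow to the right and rows downward; lengths in mm; the calibration is good to about 2 mm. A picture is of the moment at which its call begins. There is no depth.
- finish_job(): hands the job in; it is judged then, once.
The state is a dict: "time": time; "joint_pos": joint angles; "joint_vel": joint speeds; "tau": joint torques, N m; "eef_pos": TCP position; "orientation": TCP orientation; "ft_force": force on the tool from outside, world axes, zero at the start; "ft_torque": the same for the moment, N m; "finger_gap": finger opening in mm; "gripper_force": force on a finger pad.
Only numpy, scipy, OpenCV 4.12 (cv2) and the standard library are available. Lean on these libraries where they do the work, as an engineer would, in place of code of your own. Each camera call takes 0.05 s, during which the arm holds its last target. There are 200 camera calls.

## Working session

There is one attempt and no reset: what is moved stays moved. The work goes in short steps, Python scripts to look and compute and a shell command to move; the robot and the scene stay as the last step left them, time stands still between calls to the robot, and variables do not carry over. Pictures are saved under pics/ and viewed, at most 10 in all, crops included, and the job is handed in when it is done.

```bash
mkdir -p pics; cat > h.py <<'E'
import numpy as np, cv2
from scipy.spatial.transform import Rotation as R
from workcell import read_state, get_image
def att(im):
    a=np.array(im["attitude"],float)
    return a if a.shape==(3,3) else (R.from_rotvec(a).as_matrix() if a.size==3 else R.from_quat(a).as_matrix())
def K(im): return np.array([[im["fx"],0,im["cx"]],[0,im["fy"],im["cy"]],[0,0,1.]])
def ray(im,uv):
    p=cv2.undistortPoints(np.array(uv,float).reshape(-1,1,2),K(im),np.array([im["k1"],0,0,0.])).reshape(-1,2)
    d=np.c_[p[:,0],-p[:,1],-np.ones(len(p))]
    return d@att(im).T
def onz(im,uv,z):
    d=ray(im,uv); e=np.array(im["eye"],float)
    return e+d*((z-e[2])/d[:,2])[:,None]
def proj(im,P):
    q=(np.array(P,float).reshape(-1,3)-np.array(im["eye"]))@att(im); s=np.c_[q[:,0],-q[:,1]]/-q[:,2:]
    s=s*(1+im["k1"]*(s**2).sum(1))[:,None]
    return s*[im["fx"],im["fy"]]+[im["cx"],im["cy"]]
def save(im,n,crop=None,scale=1):
    p=im["pixels"]
    if crop: p=p[crop[1]:crop[3],crop[0]:crop[2]]
    cv2.imwrite("pics/"+n,cv2.resize(p[...,::-1],None,fx=scale,fy=scale,interpolation=cv2.INTER_CUBIC))
E
python3 - <<'E'
from h import *
import pickle
for n in ["top","scene"]:
    im=get_image(n); save(im,n+"0.png",None,1.4); pickle.dump(im,open(n+"0.pkl","wb"))
    print(n,{k:v for k,v in im.items() if k!="pixels"})
print(read_state())
E
```

```text
top {'fx': 394.2510551831837, 'fy': 394.2510551831837, 'cx': 280.3606020435459, 'cy': 202.21185206923755, 'k1': -0.01852304173184845, 'eye': array([469.793106  ,  24.43766697, 992.19494111]), 'attitude': array([ 0.10270573, -0.08368135, -1.54237728])}
scene {'fx': 498.77966589392145, 'fy': 498.77966589392145, 'cx': 278.75980623325705, 'cy': 216.91059971969162, 'k1': 0.018238956505932036, 'eye': array([1709.83079115, -442.78520025,  833.20481086]), 'attitude': array([0.8932403, 0.6009915, 1.0260637])}
{'time': 0.1, 'joint_pos': array([ 1.30097551e+00,  2.13262577e-01, -3.49496935e-02,  1.32351058e+00,
        1.86811705e-05,  1.57076398e+00]), 'joint_vel': array([-0.00025663, -0.00101792,  0.00170877,  0.00060163,  0.00123809,
       -0.00048966]), 'tau': array([-6.21616946e-04, -6.87253475e+01,  4.87805700e+01,  1.21406882e-02,
       -1.38137275e-05, -3.29049419e-05]), 'eef_pos': array([133.19881434, 481.63941786, 241.90633498]), 'orientation': array([-4.22479398e-01, -3.11291087e+00,  1.43814650e-03]), 'ft_force': array([ 0.22914777, -0.78234387, -0.52354673]), 'ft_torque': array([-0.04699182, -0.000373  ,  0.05783199]), 'gripper_force': 0.0, 'finger_gap': 85.2229780553239}
```

View pics/top0.png

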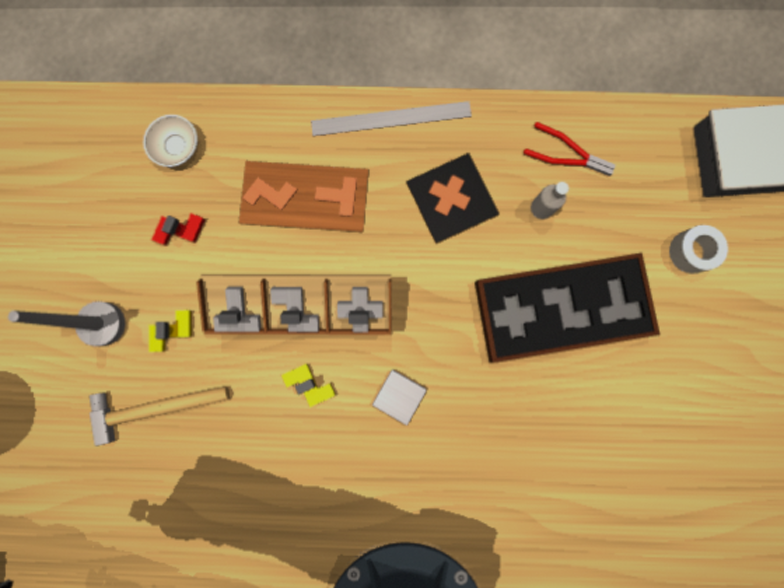

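View pics/scene0.png

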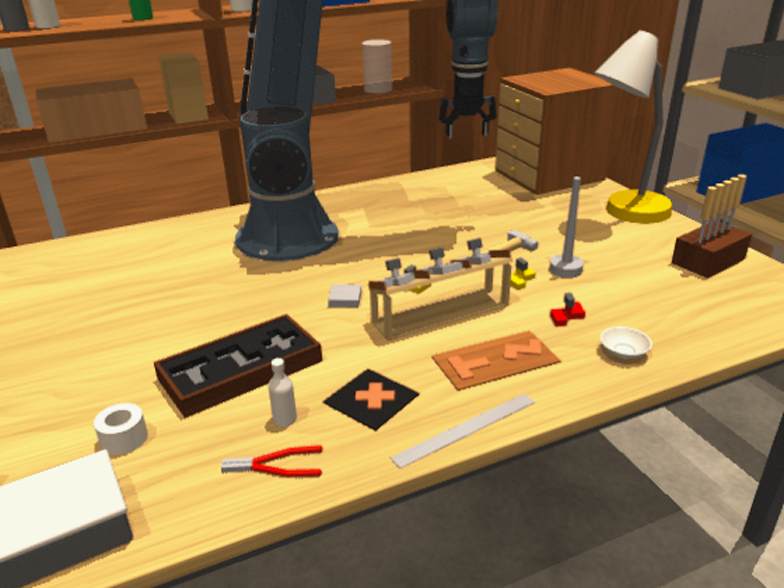

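The sample is the cross: copper plus at top view (450,195). Its candidates are the steel plus in the right bin (359,312), the steel tee (236,315) and zed (292,312) in the other bins, and the red and yellow zed look-alikes at (178,229), (170,330) and (308,385). I choose the right-bin plus. Its cutout is the leftmost one in the case, at (514,316). I'll check this in one close crop.

```bash
python3 - <<'E'
from h import *
import pickle
t=pickle.load(open("top0.pkl","rb"));s=pickle.load(open("scene0.pkl","rb"))
f=lambda im,c:cv2.resize(im["pixels"][c[1]:c[3],c[0]:c[2],::-1],(390,290),interpolation=cv2.INTER_CUBIC)
a=np.hstack([f(t,(225,185,303,243)),f(s,(262,180,301,209))]);b=np.hstack([f(t,(335,190,413,248)),f(t,(335+60,175,473,233))])
cv2.imwrite("pics/crop1.png",np.vstack([a,b]))
E
```

```text
(no output)
```

View pics/crop1.png

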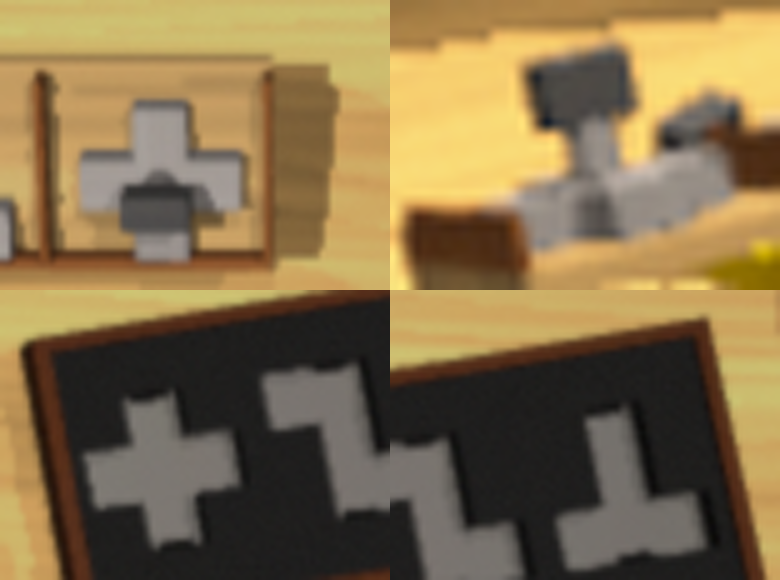

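The crop confirms a steel plus in the right bin, with its bar at about top (256.7,227) and scene (281,188.5) in original pixels. The plus cutout is at the left of the case. Next I triangulate the bar and the case corners.

```bash
python3 - <<'E'
from h import *
import pickle
t=pickle.load(open("top0.pkl","rb"));s=pickle.load(open("scene0.pkl","rb"))
d1=ray(t,[[256.7,227]])[0];d2=ray(s,[[281,188.5]])[0]
A=np.c_[d1,-d2];k=np.linalg.lstsq(A,s["eye"]-t["eye"],rcond=None)[0]
p=t["eye"]+k[0]*d1;q=s["eye"]+k[1]*d2;print("bar",p,q)
# partitions/lip of the rack: low lip ends, yaw
for z in (90,):print("rack lip",onz(t,[[203/1.4,333/1.4],[392/1.4,333/1.4],[256.7,237]],z))
# plate outer edges of die in top view
# case outline at rim
c=np.array([[477,281],[641,255],[658,334],[491,361]])/1.4
print("case",onz(t,c,42))
P=onz(t,c,42)[:,:2];print("mid",P.mean(0),"yaw from long", np.degrees(np.arctan2(*(P[0]-P[1]+P[3]-P[2])[[1,0]])))
# cross cutout floor
h=cv2.cvtColor(t["pixels"],cv2.COLOR_RGB2HSV);m=(h[...,2]>70)&(h[...,1]<60);w=np.zeros_like(m);w[200:245,345:388]=1;m&=w
ys,xs=np.nonzero(m);print(m.sum(),xs.mean(),ys.mean(),"cut floor mean",onz(t,[[xs.mean(),ys.mean()]],22))
g=onz(t,[[335+(85+240)/2/5,190+(183+182)/2/5],[335+162/5,190+183/5]],22);print(g)
E
```

```text
bar [516.50261003  86.10135783 137.0031081 ] [517.80456575  89.42365275 137.31377369]
rack lip [[487.28052767 345.05721095  90.        ]
 [495.73835388  35.49050519  90.        ]
 [496.26027439  88.7142051   90.        ]]
case [[ 590.76841489 -108.7169116    42.        ]
 [ 643.80328761 -394.1033522    42.        ]
 [ 507.23141473 -419.7405322    42.        ]
 [ 454.05175641 -133.81255663   42.        ]]
mid [ 548.96371841 -264.09333816] yaw from long 100.5317659721201
526 366.91444866920153 225.51140684410646 cut floor mean [[ 533.55650547 -176.41377985   22.        ]]
[[ 531.16349176 -177.85490446   22.        ]
 [ 530.91136895 -177.60972041   22.        ]]
```

```bash
cat >> h.py <<'E'
def tool(yaw,tilt):  # deg; tool y along yaw direction, tilt leans fingers to +y
    return R.from_euler('z',yaw,degrees=True)*R.from_matrix(np.array([[0,1,0],[1,0,0],[0,0,-1.]]))*R.from_euler('x',-tilt,degrees=True)
def rel(p,Rt):
    s=read_state();R0=R.from_rotvec(s["orientation"])
    print("deg",np.round((R0.inv()*Rt).as_rotvec(degrees=True),2),"cm",np.round(R0.inv().apply(np.array(p)-s["eef_pos"])/10,3), "t",round(s["time"],2))
E
python3 - <<'E'
from h import *
Rt=tool(1.6,25);z=Rt.as_matrix()[:,2];print(Rt.as_matrix())
rel(np.array([517,88,135])+z*(8-110),Rt)
E
```

```text
[[-0.02792164  0.90595443  0.42245349]
 [ 0.99961012  0.0253056   0.01180019]
 [ 0.          0.42261826 -0.90630779]]
deg [-21.56 -15.87  71.72] cm [-43.362 -28.974   1.472] t 0.1
```

```bash
python3 -m handwheel '-21.6 -15.9 71.7 -43.4 -29 1.5 1;-21.6 -15.9 71.7 -43.4 -29 1.5 1;-21.6 -15.9 71.7 -43.4 -29 1.5 1;-21.6 -15.9 71.7 -43.4 -29 1.5 1;-21.6 -15.9 71.7 -43.4 -29 1.5 1;-21.6 -15.9 71.7 -43.4 -29 1.5 1;-21.6 -15.9 71.7 -43.4 -29 1.5 1;-21.6 -15.9 71.7 -43.4 -29 1.5 1;-21.6 -15.9 71.7 -43.4 -29 1.5 1;-21.6 -15.9 71.7 -43.4 -29 1.5 1;-21.6 -15.9 71.7 -43.4 -29 1.5 1;-21.6 -15.9 71.7 -43.4 -29 1.5 1;-21.6 -15.9 71.7 -43.4 -29 1.5 1;-21.6 -15.9 71.7 -43.4 -29 1.5 1;-21.6 -15.9 71.7 -43.4 -29 1.5 1;-21.6 -15.9 71.7 -43.4 -29 1.5 1'
python3 - <<'E'
from h import *
import pickle
im=get_image("wrist"); save(im,"w1.png",None,1.4); pickle.dump(im,open("w1.pkl","wb"))
s=read_state();print({k:v for k,v in im.items() if k!="pixels"},s["time"],s["eef_pos"],s["joint_pos"])
E
```

```text
time: 1.7
eef_pos: [474.0, 87.5, 227.4]
orientation: [1.953, 2.011, 0.448]
ft_force: [-0.3, 0.7, 0.1]
finger_gap: 85.2
gripper_force: 0.0
{'fx': 334.3135555372582, 'fy': 334.3135555372582, 'cx': 277.2893385048708, 'cy': 207.70310291124736, 'k1': -0.04165044333073022, 'eye': array([416.11047583, 161.09037981, 347.28136037]), 'attitude': array([-0.28528358, -0.43888706, -0.03699235])} 1.75 [474.04689023  87.35002216 227.39781044] [ 0.23693638 -0.18938469 -0.58565233  0.74492007 -0.08665267  1.75953682]
```

View pics/w1.png

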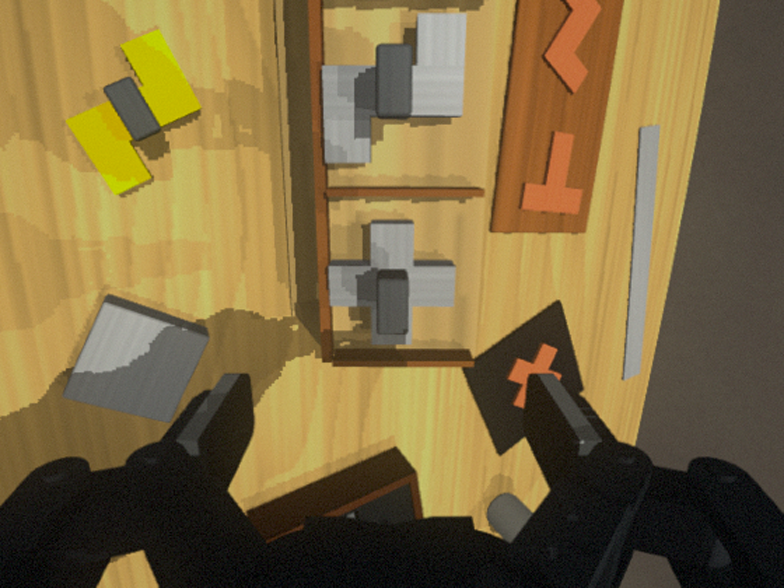

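The wrist view shows the plus die with its bar top at about (392,307) (enlarged pixels) and plate tips at (330,283), (455,283), (391,221) and (391,343). Now I triangulate and check against the plate.

```bash
python3 - <<'E'
from h import *
import pickle
t=pickle.load(open("top0.pkl","rb"));w=pickle.load(open("w1.pkl","rb"))
d1=ray(t,[[256.7,228.8]])[0];d2=ray(w,[[280,219.3]])[0]
k=np.linalg.lstsq(np.c_[d1,-d2],w["eye"]-t["eye"],rcond=None)[0]
p=t["eye"]+k[0]*d1;q=w["eye"]+k[1]*d2;print("bartop",p,q)
# bar top edges: fit rectangle of mask in wrist
g=cv2.cvtColor(w["pixels"],cv2.COLOR_RGB2HSV);m=((g[...,2]<115)&(g[...,1]<50)).astype(np.uint8);m2=np.zeros_like(m);m2[188:242,262:296]=m[188:242,262:296]
n,l,st,c=cv2.connectedComponentsWithStats(m2);print(st[1:],c[1:])
# model check in wrist: candidate die pose, print predicted pixels (enlarged)
for yaw in (0,1.6,3):
  Rd=R.from_euler('z',yaw,degrees=True)*R.from_euler('y',-25,degrees=True)
  o=(p+q)/2-Rd.apply([0,0,56])
  X=[[8,15,56],[-8,15,56],[-8,-15,56],[8,-15,56],[36,12,16],[36,-12,16],[-36,12,16],[-36,-12,16],[12,36,16],[-12,36,16],[0,0,56]]
  print(yaw,o,np.round(proj(w,o+Rd.apply(X))*1.4).tolist())
print(np.round(proj(t,o+Rd.apply(X))*1.4).tolist())
E
```

```text
bartop [512.12756575  85.28730038 146.4707394 ] [514.29375968  87.45547148 146.73517202]
[[ 262  188    3    2    6]
 [ 295  189    1    1    1]
 [ 262  191   30   51 1325]] [[263.         188.5       ]
 [295.         189.        ]
 [277.         216.55622642]]
0 [536.87728537  86.37138593  95.84971964] [[407.0, 281.0], [374.0, 280.0], [373.0, 337.0], [405.0, 337.0], [452.0, 269.0], [450.0, 308.0], [328.0, 266.0], [328.0, 305.0], [413.0, 226.0], [370.0, 225.0], [390.0, 309.0]]
1.6 [536.86805811  87.03219682  95.84971964] [[406.0, 280.0], [374.0, 280.0], [374.0, 337.0], [405.0, 337.0], [452.0, 267.0], [450.0, 306.0], [327.0, 267.0], [329.0, 306.0], [411.0, 225.0], [368.0, 225.0], [390.0, 309.0]]
3 [536.84485109  87.61000126  95.84971964] [[406.0, 280.0], [373.0, 281.0], [375.0, 337.0], [406.0, 336.0], [452.0, 265.0], [451.0, 304.0], [327.0, 267.0], [329.0, 307.0], [410.0, 224.0], [367.0, 225.0], [390.0, 309.0]]
[[349.0, 315.0], [349.0, 325.0], [369.0, 324.0], [368.0, 314.0], [351.0, 289.0], [367.0, 289.0], [354.0, 331.0], [369.0, 331.0], [337.0, 304.0], [338.0, 318.0], [359.0, 320.0]]
```

```bash
python3 - <<'E'
from h import *
Rt=tool(0.5,25);z=Rt.as_matrix()[:,2]
rel(np.array([519,87.5,136.7])+z*8,Rt)
E
```

```text
deg [ 0.08 -0.55  1.06] cm [-0.133  0.224 10.919] t 1.75
```

```bash
python3 -m handwheel '0.1 -0.5 1.1 -0.13 0.22 3 1;0.1 -0.5 1.1 -0.13 0.22 6 1;0.1 -0.5 1.1 -0.13 0.22 8 1;0.1 -0.5 1.1 -0.13 0.22 9.5 1;0.1 -0.5 1.1 -0.13 0.22 10.5 1;0.1 -0.5 1.1 -0.13 0.22 10.9 1;0.1 -0.5 1.1 -0.13 0.22 10.9 1;0.1 -0.5 1.1 -0.13 0.22 10.9 1'
python3 - <<'E'
from h import *
im=get_image("wrist"); save(im,"w2.png",None,1.2)
E
```

```text
time: 2.55
eef_pos: [522.6, 87.0, 130.2]
orientation: [1.974, 1.988, 0.442]
ft_force: [0.3, 0.1, 1.0]
finger_gap: 85.4
gripper_force: 0.0
```

View pics/w2.png

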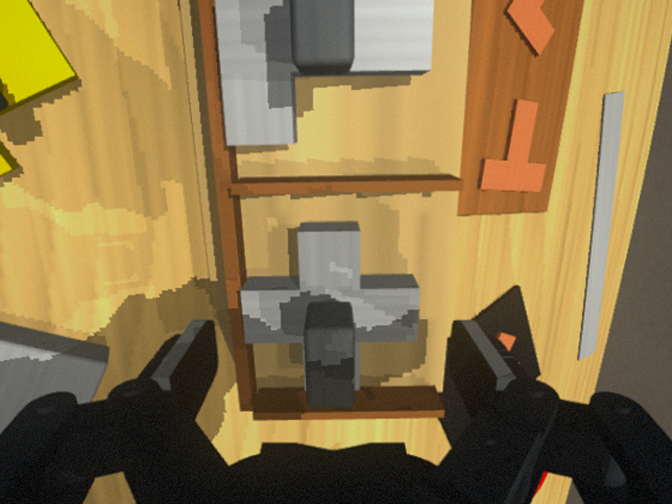

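The bar at (330,365) sits centred between the pads (215 to 452), so I close the gripper.

```bash
python3 -m handwheel '0 0 0 0 0 0 -1;0 0 0 0 0 0 -1;0 0 0 0 0 0 -1;0 0 0 0 0 0 -1;0 0 0 0 0 0 -1;0 0 0 0 0 0 -1;0 0 0 0 0 0 -1;0 0 0 0 0 0 -1;0 0 0 0 0 0 -1;0 0 0 0 0 0 -1'
```

```text
time: 3.6
eef_pos: [522.4, 86.9, 129.6]
orientation: [1.974, 1.988, 0.441]
ft_force: [-5.2, -0.1, 5.8]
finger_gap: 15.4
gripper_force: 59.0
```

```bash
python3 - <<'E'
from h import *
s=read_state();R0=R.from_rotvec(s["orientation"])
print(R0.as_matrix().round(3))
rel([515,0,240],tool(5,0)); rel([535,-245,240],tool(10.5,0))
E
```

```text
[[-0.007  0.907  0.422]
 [ 1.     0.006  0.004]
 [ 0.001  0.422 -0.907]]
deg [24.96  0.94 -4.53] cm [ -8.671   3.938 -10.359] t 3.6
deg [24.91  2.14 -9.94] cm [-33.184   5.602  -9.613] t 3.6
```

```bash
python3 -m handwheel '0 0 0 0 0 -1 -1;0 0 0 0 0 -2.5 -1;0 0 0 0 0 -5 -1;0 0 0 0 0 -8 -1;0 0 0 0 1 -10 -1;4 0.3 -2 -3 2 -10 -1;9 0.7 -4 -7 3 -10 -1;14 1 -6 -11 4 -10 -1;19 1.5 -8 -15 5 -10 -1;24 2 -9 -19 5.6 -10 -1;24.9 2.1 -9.9 -23 5.6 -10 -1;24.9 2.1 -9.9 -27 5.6 -10 -1;24.9 2.1 -9.9 -30 5.6 -9.8 -1;24.9 2.1 -9.9 -32 5.6 -9.6 -1;24.9 2.1 -9.9 -33.2 5.6 -9.6 -1;24.9 2.1 -9.9 -33.2 5.6 -9.6 -1;24.9 2.1 -9.9 -33.2 5.6 -9.6 -1;24.9 2.1 -9.9 -33.2 5.6 -9.6 -1'
python3 - <<'E'
from h import *
import pickle
im=get_image("wrist"); save(im,"w3.png",None,1.4); pickle.dump(im,open("w3.pkl","wb"))
s=read_state();print(im["eye"],s["eef_pos"],R.from_rotvec(s["orientation"]).as_matrix().round(3))
E
```

```text
time: 5.4
eef_pos: [535.1, -244.2, 240.1]
orientation: [2.008, 2.415, -0.0]
ft_force: [-0.5, -0.3, -5.0]
finger_gap: 15.2
gripper_force: 60.2
[ 521.47092123 -169.98689011  372.33421319] [ 535.18942614 -244.19729627  240.120996  ] [[-0.183  0.983  0.   ]
 [ 0.983  0.183 -0.   ]
 [-0.001  0.    -1.   ]]
```

View pics/w3.png

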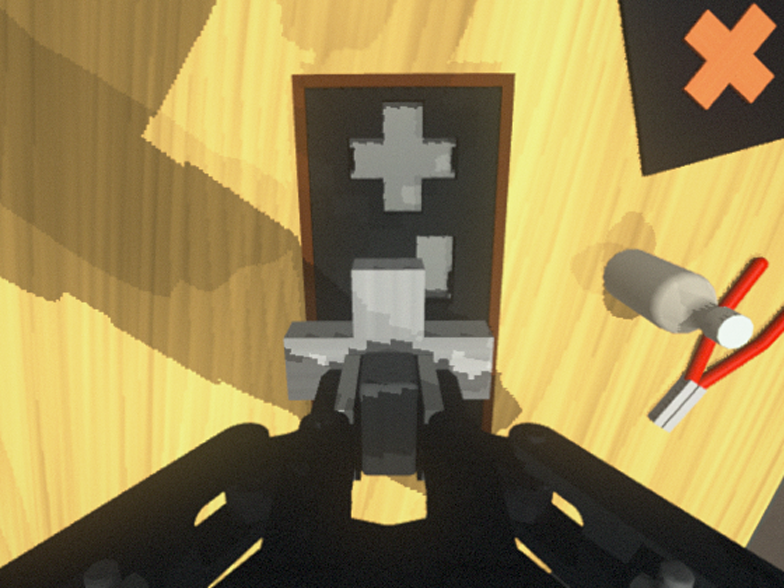

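The view shows the plus cutout centred at about (403,157). The held die's plate tips are at left x=285, right x=493 (rows 338 to 398) and front edge row 269.

```bash
python3 - <<'E'
from h import *
import pickle
w=pickle.load(open("w3.pkl","rb"));s=read_state()
g=cv2.cvtColor(w["pixels"],cv2.COLOR_RGB2GRAY);m=(g>88).astype(np.uint8);b=np.zeros_like(m);b[66:160,230:345]=m[66:160,230:345]
n,l,st,c=cv2.connectedComponentsWithStats(b);i=1+np.argmax(st[1:,4]);print(st[i],c[i])
ct=max(cv2.findContours((l==i).astype(np.uint8),cv2.RETR_EXTERNAL,cv2.CHAIN_APPROX_NONE)[0],key=cv2.contourArea)[:,0]
P=onz(w,ct,22)[:,:2]
# rim yaw
rim=onz(w,np.array([[292,74],[516,73]])/1.4,42)[:,:2];v=rim[1]-rim[0];print("rim len,yaw",np.linalg.norm(v),np.degrees(np.arctan2(v[1],v[0])))
r=cv2.minAreaRect(P.astype(np.float32));print("rect",r)
for yaw in (10.0,10.5,11):
  a=np.radians(yaw);B=np.array([[np.cos(a),-np.sin(a)],[np.sin(a),np.cos(a)]]);Q=P@B
  lo,hi=np.percentile(Q,2,axis=0),np.percentile(Q,98,axis=0);print(yaw,hi-lo,"cut centre",B@((lo+hi)/2))
D=onz(w,np.array([[285,338],[285,398],[493,338],[493,398],[352,269],[424,269]])/1.4,219.2)
Rt=R.from_rotvec(s["orientation"]).as_matrix()
print("die pts tool-frame xy",((D-s["eef_pos"])@Rt)[:,:2].round(1).tolist())
E
```

```text
[ 250   75   75   76 3173] [287.05830444 113.10967539]
rim len,yaw 146.2586548567836 10.858281467150286
rect ((533.3406982421875, -176.32730102539062), (70.27690124511719, 68.77619171142578), 55.97374725341797)
10.0 [72.61177736 72.78705399] cut centre [ 532.9639775  -176.37633421]
10.5 [72.61732274 72.64229353] cut centre [ 533.0155414  -176.38776833]
11 [72.61733802 72.73259893] cut centre [ 533.063576   -176.37915799]
die pts tool-frame xy [[10.9, -36.3], [-13.0, -37.9], [10.9, 37.4], [-13.1, 39.0], [36.1, -12.0], [36.1, 12.3]]
```

```bash
python3 - <<'E'
from h import *
rel([532.5,-176.0,240],tool(10.8,0));rel([532.5,-176.0,84],tool(10.8,0))
E
```

```text
deg [ 0.02  0.03 -0.28] cm [6.754 0.98  0.009] t 5.45
deg [ 0.02  0.03 -0.28] cm [ 6.762  0.975 15.609] t 5.45
```

```bash
python3 -m handwheel '0 0 -0.3 2 0.3 0 -1;0 0 -0.3 4.5 0.7 1 -1;0 0 -0.3 6.4 0.98 3 -1;0 0 -0.3 6.76 0.98 6 -1;0 0 -0.3 6.76 0.98 9 -1;0 0 -0.3 6.76 0.98 12 -1;0 0 -0.3 6.76 0.98 14.5 -1;0 0 -0.3 6.76 0.98 15.6 -1;0 0 -0.3 6.76 0.98 15.6 -1;0 0 -0.3 6.76 0.98 15.6 -1;0 0 -0.3 6.76 0.98 15.6 -1'
python3 - <<'E'
from h import *
import pickle
im=get_image("wrist"); save(im,"w4.png",(130,80,430,330),2.4); pickle.dump(im,open("w4.pkl","wb"))
rel([532.5,-176.0,84],tool(10.8,0))
E
```

```text
time: 6.55
eef_pos: [533.4, -177.2, 85.3]
orientation: [2.002, 2.418, 0.001]
ft_force: [-0.1, -0.0, -5.1]
finger_gap: 15.3
gripper_force: 60.0
deg [ 0.11  0.09 -0.05] cm [ 0.135 -0.06   0.115] t 6.6
```

View pics/w4.png

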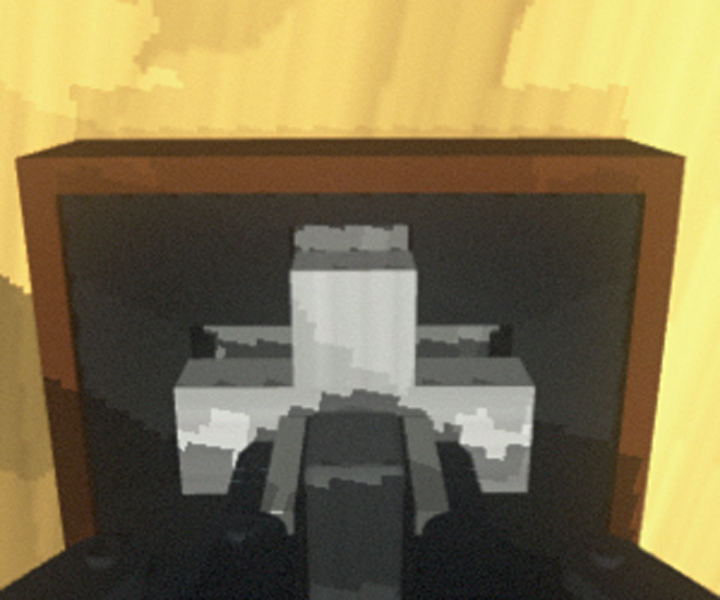

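The die sits above the cutout. The cutout's front floor edge is at crop row 226 and the die's front top edge at row 270. Laterally the die is about 0.8 mm to the right. I'll check the fore-aft offset.

```bash
python3 - <<'E'
from h import *
import pickle
w=pickle.load(open("w4.pkl","rb"));s=read_state();Rt=R.from_rotvec(s["orientation"]).as_matrix()
f=lambda pts,z:(((onz(w,np.array(pts)/2.4+[130,80],z)-s["eef_pos"])@Rt)[:,:2]).round(2).tolist()
print(s["eef_pos"])
print("cut front floor",f([[294,226],[408,226]],22),"foam corners side arms",f([[190,326],[512,326]],38))
print("die front top",f([[291,270],[416,270]],64.3),"tips",f([[175,386],[534,386]],64.3))
E
```

```text
[ 533.34124648 -177.20805072   85.14855102]
cut front floor [[36.23, -14.34], [36.24, 13.86]] foam corners side arms [[15.5, -38.22], [15.48, 37.83]]
die front top [[35.91, -11.97], [35.91, 12.65]] tips [[11.22, -36.49], [11.18, 37.66]]
```

```bash
python3 -m handwheel '0 0 0 0.15 -0.07 0 -1;0 0 0 0.15 -0.07 0 -1;0 0 0 0.15 -0.07 0 -1;0 0 0 0.15 -0.07 0.4 -1;0 0 0 0.15 -0.07 0.8 -1;0 0 0 0.15 -0.07 1.1 -1;0 0 0 0.15 -0.07 1.3 -1;0 0 0 0.15 -0.07 1.4 -1;0 0 0 0.15 -0.07 1.4 -1'
```

```text
time: 7.5
eef_pos: [531.4, -175.7, 69.6]
orientation: [2.003, 2.42, -0.001]
ft_force: [-0.0, 0.0, -4.6]
finger_gap: 15.4
gripper_force: 60.2
```

```bash
python3 -m handwheel '0 0 0 0 0 0 -1;0 0 0 0 0 0 -1;0 0 0 0 0 0 -1'
python3 - <<'E'
from h import *
rel([532.4,-175.9,66],tool(10.8,0))
im=get_image("wrist"); save(im,"w5.png",(130,80,430,330),2.4)
E
```

```text
time: 7.8
eef_pos: [531.6, -175.7, 69.9]
orientation: [2.003, 2.419, -0.0]
ft_force: [-0.6, -0.2, -4.5]
finger_gap: 15.1
gripper_force: 60.2
deg [ 0.02  0.04 -0.05] cm [-0.035  0.076  0.392] t 7.8
```

View pics/w5.png

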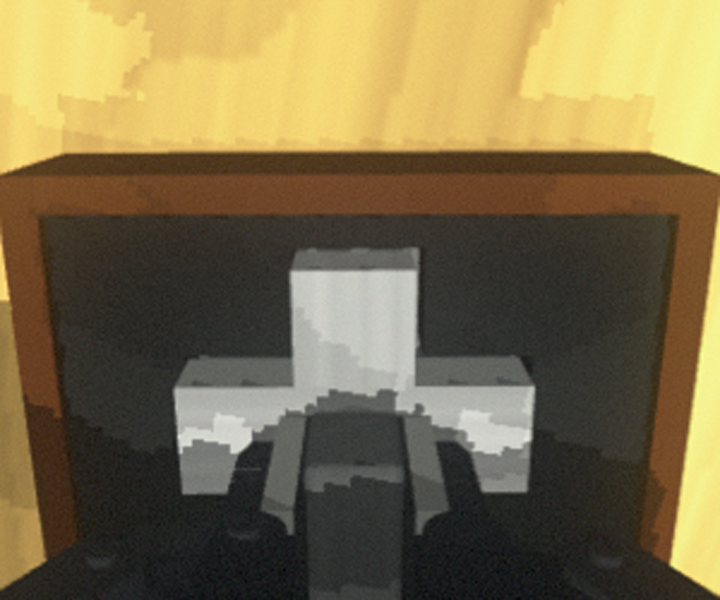

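The die is entering with no lateral force; the gap shows only on the right (418,300), so I nudge 0.6 mm that way and descend.

```bash
python3 -m handwheel '0 0 0 0 0.06 0 -1;0 0 0 0 0.06 0 -1;0 0 0 0 0.06 0.2 -1;0 0 0 0 0.06 0.4 -1;0 0 0 0 0.06 0.4 -1'
```

```text
time: 8.35
eef_pos: [531.9, -175.5, 65.4]
orientation: [-2.004, -2.42, 0.001]
ft_force: [-0.0, 0.7, -3.9]
finger_gap: 15.0
gripper_force: 60.2
```

```bash
python3 -m handwheel '0 0 0 0 0 0.1 -1;0 0 0 0 0 0.2 -1;0 0 0 0 0 0.3 -1;0 0 0 0 0 0.3 -1'
```

```text
time: 8.75
eef_pos: [532.2, -175.6, 62.7]
orientation: [2.003, 2.419, -0.0]
ft_force: [0.3, -0.2, -4.2]
finger_gap: 15.0
gripper_force: 60.3
```

```bash
python3 -m handwheel '0 0 0 0 0 0.1 -1;0 0 0 0 0 0.2 -1;0 0 0 0 0 0.3 -1;0 0 0 0 0 0.3 -1'
```

```text
time: 9.15
eef_pos: [532.6, -175.7, 60.4]
orientation: [2.003, 2.418, 0.0]
ft_force: [-1.2, 0.5, 4.1]
finger_gap: 15.0
gripper_force: 61.6
```

```bash
python3 -m handwheel '0 0 0 0 0 0.1 -1;0 0 0 0 0 0.2 -1;0 0 0 0 0 0.3 -1;0 0 0 0 0 0.3 -1'
```

```text
time: 9.55
eef_pos: [532.2, -175.7, 56.7]
orientation: [2.003, 2.419, -0.001]
ft_force: [1.1, -1.2, -0.7]
finger_gap: 15.2
gripper_force: 60.7
```

```bash
python3 -m handwheel '0 0 0 0 0 0.1 -1;0 0 0 0 0 0.2 -1;0 0 0 0 0 0.2 -1'
```

```text
time: 9.85
eef_pos: [532.1, -175.5, 54.6]
orientation: [2.003, 2.42, -0.001]
ft_force: [1.0, -0.5, -1.6]
finger_gap: 15.0
gripper_force: 60.6
```

Past the nubs; I continue to the floor.

```bash
python3 -m handwheel '0 0 0 0 0 0.1 -1;0 0 0 0 0 0.15 -1;0 0 0 0 0 0.2 -1;0 0 0 0 0 0.2 -1'
```

```text
time: 10.25
eef_pos: [532.1, -175.4, 54.3]
orientation: [2.003, 2.419, 0.0]
ft_force: [-11.0, 5.4, 30.0]
finger_gap: 14.7
gripper_force: 65.2
```

Hard stop at 54.3 mm with a 35 N push means it is home. I relax, open and back off.

```bash
python3 -m handwheel '0 0 0 0 0 -0.15 -1;0 0 0 0 0 -0.15 -1;0 0 0 0 0 -0.15 1;0 0 0 0 0 -0.15 1;0 0 0 0 0 -0.15 1;0 0 0 0 0 -0.15 1;0 0 0 0 0 -0.15 1;0 0 0 0 0 -0.15 1;0 0 0 0 0 -1 1;0 0 0 0 0 -3 1;0 0 0 0 0 -6 1;0 0 0 -3 0 -10 1;0 0 0 -7 0 -13 1;0 0 0 -7 0 -15 1;0 0 0 -7 0 -16 1;0 0 0 -7 0 -16 1;0 0 0 -7 0 -16 1'
python3 - <<'E'
from h import *
import pickle
im=get_image("wrist"); save(im,"w6.png",None,1.4); pickle.dump(im,open("w6.pkl","wb")); print(im["eye"])
E
```

```text
time: 11.95
eef_pos: [544.9, -243.5, 212.0]
orientation: [-2.002, -2.42, 0.001]
ft_force: [0.0, -0.0, -0.3]
finger_gap: 85.6
gripper_force: 0.0
[ 530.9439289  -169.42015637  344.28583583]
```

View pics/w6.png

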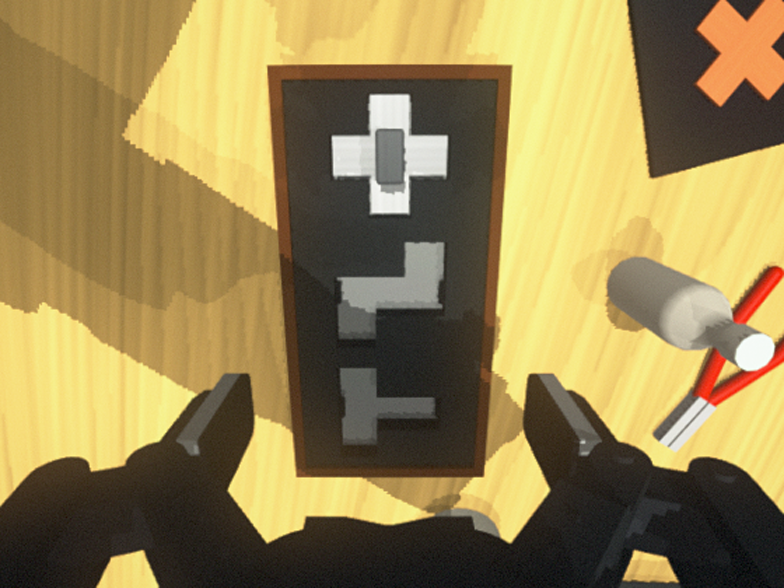

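The plus die sits in its cutout, plate spanning (332 to 448, 95 to 214), and the bottle is upright. I check the plate height from edge scale.

```bash
python3 - <<'E'
from h import *
import pickle
w=pickle.load(open("w6.pkl","rb"))
g=cv2.cvtColor(w["pixels"],cv2.COLOR_RGB2GRAY).astype(float)
def edges(a):  # sub-pixel outermost rise/fall through 130
    i=np.nonzero(a>120)[0];f=lambda j,k:j+(120-a[j])/(a[k]-a[j])
    return f(i[0]-1,i[0]),f(i[-1]+1,i[-1])
L=np.array([edges(g[r,215:345]) for r in range(101,123)])+215
T=np.array([edges(g[60:165,c]) for c in range(268,290)])+60
l=np.median(L,0);t=np.median(T,0);print(l,t)
for z in (36,38,40,42,44,46):
  H=onz(w,[[l[0],112],[l[1],112]],z);V=onz(w,[[279,t[0]],[279,t[1]]],z)
  print(z,np.linalg.norm(H[1]-H[0]).round(2),np.linalg.norm(V[1]-V[0]).round(2),"c",H.mean(0)[:2].round(1),V.mean(0)[:2].round(1), "rim",np.linalg.norm(np.diff(onz(w,np.array([[274,155],[506,155]])/1.4,z)[:,:2],axis=0)).round(1))
E
```

```text
[236.86442786 320.45979258] [ 66.65679272 153.62513306]
36 74.4 74.81 c [ 533.2 -174.5] [ 533.4 -174.1] rim 147.6
38 73.92 74.32 c [ 533.2 -174.5] [ 533.4 -174.1] rim 146.7
40 73.44 73.84 c [ 533.2 -174.5] [ 533.4 -174.1] rim 145.7
42 72.96 73.35 c [ 533.1 -174.4] [ 533.4 -174. ] rim 144.7
44 72.47 72.87 c [ 533.1 -174.4] [ 533.4 -174. ] rim 143.8
46 71.99 72.38 c [ 533.1 -174.4] [ 533.3 -174. ] rim 142.8
```

Edge scale hints the plate may stand a few mm proud after release. I'll probe with closed fingers on the bar top, where home means contact at TCP z of about 89, and press if needed.

```bash
python3 - <<'E'
from h import *
rel([533,-175.5,108],tool(10.8,0))
E
```

```text
deg [-0.07 -0.03 -0.01] cm [ 6.884  0.138 10.375] t 12.0
```

```bash
python3 -m handwheel '0 0 0 3 0.14 0 -1;0 0 0 6 0.14 0 -1;0 0 0 6.9 0.14 0 -1;0 0 0 6.9 0.14 0 -1;0 0 0 6.9 0.14 0 -1;0 0 0 6.9 0.14 0 -1;0 0 0 6.9 0.14 0 -1;0 0 0 6.9 0.14 0 -1;0 0 0 6.9 0.14 3 -1;0 0 0 6.9 0.14 6 -1;0 0 0 6.9 0.14 8.5 -1;0 0 0 6.9 0.14 10 -1;0 0 0 6.9 0.14 10.4 -1;0 0 0 6.9 0.14 10.4 -1;0 0 0 6.9 0.14 10.4 -1'
```

```text
time: 13.5
eef_pos: [534.2, -176.5, 109.8]
orientation: [2.003, 2.418, 0.0]
ft_force: [0.4, -0.2, 1.0]
finger_gap: 0.1
gripper_force: 0.0
```

```bash
python3 -m handwheel '0 0 0 0 0 0.2 -1;0 0 0 0 0 0.4 -1;0 0 0 0 0 0.6 -1;0 0 0 0 0 0.7 -1;0 0 0 0 0 0.7 -1'
```

```text
time: 14.0
eef_pos: [533.6, -176.2, 101.7]
orientation: [2.003, 2.42, -0.001]
ft_force: [-0.2, -0.6, -0.1]
finger_gap: -0.1
gripper_force: 0.0
```

```bash
python3 -m handwheel '0 0 0 0 0 0.2 -1;0 0 0 0 0 0.4 -1;0 0 0 0 0 0.4 -1;0 0 0 0 0 0.4 -1'
```

```text
time: 14.4
eef_pos: [533.6, -176.2, 97.7]
orientation: [2.003, 2.42, -0.001]
ft_force: [-0.7, 0.2, 0.3]
finger_gap: 0.0
gripper_force: 0.0
```

```bash
python3 -m handwheel '0 0 0 0 0 0.1 -1;0 0 0 0 0 0.2 -1;0 0 0 0 0 0.2 -1;0 0 0 0 0 0.2 -1'
```

```text
time: 14.8
eef_pos: [533.7, -176.3, 95.8]
orientation: [2.003, 2.419, -0.0]
ft_force: [-1.2, 0.2, 0.7]
finger_gap: -0.0
gripper_force: 0.0
```

```bash
python3 -m handwheel '0 0 0 0 0 0.1 -1;0 0 0 0 0 0.2 -1;0 0 0 0 0 0.2 -1;0 0 0 0 0 0.2 -1'
```

```text
time: 15.2
eef_pos: [533.6, -176.3, 93.8]
orientation: [2.003, 2.419, -0.001]
ft_force: [0.3, 0.5, 0.0]
finger_gap: 0.3
gripper_force: 0.0
```

```bash
python3 -m handwheel '0 0 0 0 0 0.1 -1;0 0 0 0 0 0.2 -1;0 0 0 0 0 0.3 -1;0 0 0 0 0 0.3 -1'
```

```text
time: 15.6
eef_pos: [533.6, -176.2, 90.6]
orientation: [2.003, 2.42, -0.001]
ft_force: [0.4, -0.1, 0.3]
finger_gap: -0.1
gripper_force: 0.0
```

```bash
python3 -m handwheel '0 0 0 0 0 0.1 -1;0 0 0 0 0 0.2 -1;0 0 0 0 0 0.2 -1;0 0 0 0 0 0.2 -1'
```

```text
time: 16.0
eef_pos: [533.6, -176.3, 88.8]
orientation: [2.003, 2.419, -0.0]
ft_force: [-0.2, 0.2, 0.3]
finger_gap: 0.2
gripper_force: 0.0
```

```bash
python3 -m handwheel '0 0 0 0 0 0.1 -1;0 0 0 0 0 0.2 -1;0 0 0 0 0 0.2 -1;0 0 0 0 0 0.2 -1'
```

```text
time: 16.4
eef_pos: [533.7, -176.3, 87.1]
orientation: [2.003, 2.419, -0.0]
ft_force: [-1.4, 0.3, 4.0]
finger_gap: 0.2
gripper_force: 2.6
```

Contact comes only at TCP 87, so the bar top is at about 77 mm, which is fully home. I retract and hand in.

```bash
python3 -m handwheel '0 0 0 0 0 -1 -1;0 0 0 0 0 -4 -1;0 0 0 0 0 -8 -1;0 0 0 0 0 -12 -1;0 0 0 0 0 -12 -1;0 0 0 0 0 -12 -1;0 0 0 0 0 -12 -1'
python3 -c "from workcell import finish_job; print(finish_job())"
```

```text
time: 17.1
eef_pos: [533.3, -176.1, 206.3]
orientation: [-2.003, -2.419, 0.001]
ft_force: [-0.7, 0.8, 0.4]
finger_gap: -0.2
gripper_force: 0.0
the job is handed in; nothing more can be done
None
```

The cross die, matching the copper blank on the pad, is pressed fully home in its own cutout and released, and the job was handed in at 17.1 s; the hand-in returned no verdict, but a fingertip probe found the grip bar's top at about 77 mm, where a seated die's should be.

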